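# Chase the lamp foot's thread with a tap

### The arm

A 6-joint arm with a two-finger parallel gripper is mounted at the origin on the work surface. World frame = base frame: x ahead of the robot, y to its left, z up, the work surface at z = 0. Lengths are in m, angles in degrees, forces in N, time in s.
With the tool pointing down it reaches from about 0.275 to 0.85 m from the base axis. Payload 19 kg.
Tool frame: the origin (TCP) lies midway between the tips of the shut fingers; the grasp point (between the pads) lies ctrl.grip_point_offset behind it (ctrl.grip_point_offset is the distance from the TCP to the grasp point, in m); z points along the fingers, y is the direction in which the jaws open and shut (so a half turn about z gives the same grasp; the last joint's range is limited). The gripper opens to 85 mm and grips with 20 to 120 N. Pads are 22 mm wide; open, the fingers measure 114 mm over their backs; the gripper's body (76 mm by 85 mm) begins 54 mm behind the grasp point. The pads swing forward as they close: fully open they stand 13 mm farther back than shut.
Start: joints at [-80.787, 8.623, 82.357, -0, 89.026, -7.678], TCP at [0.167, -0.55, 0.231] pointing down, gripper open.
Joint ranges: [-160.23, 160.23], [-39.13, 120.54], [6.94, 153.29], [-79.49, 259.48], [9.18, 160.14], [-161.06, 161.06]. Speed limits (degrees/s): [108.29, 108.29, 127.2, 172.46, 172.46, 172.46].

### API

Orientations are given as [roll, pitch, yaw] about the fixed x, y, z axes, in that order (R = Rz(yaw) Ry(pitch) Rx(roll)).
In Python, from rig import observe, imaging, job, ctrl gives the robot as it stands.
- The arm moves only by the tool drive_tool, never from a script. Its argument "rows" is a list that holds one entry, the list of rows, each a list of 4 numbers: the shift along the tool's x, y, z as a fraction of full scale, then the turn about the tool's z as a fraction of full scale. A call has 1 to 12 rows; each row shifts and turns the commanded pose from where the row before left it, along the tool's axes as they then stand; what a row does not reach is not made up. Full scale, the value 1, is 0.02 m for a shift and 0.5 rad for a turn. A row lasts 1/8 s, in which the tool goes at most 62.5 mm and 10.7 degrees, less where a joint would pass 70% of its speed; a pose out of reach is approached as far as the arm can. A call with a number of a shift or a turn outside -1 to 1 is refused whole. A call with a gripper value outside its range is refused whole. "grip" is the opening in per cent of the stroke, from 0 (shut) to 100 (fully open), set as the call begins (left out, the last holds). The fingers move at their own pace and stop on an object; "grip_force" is the grip in N (left out, the last holds). Time passes only in rows, so rows that do not move let the fingers close. It gives the time, the measured TCP pose, the force and the opening at its end, in the units of the state.
- observe(): the state, without advancing time (a new reading comes with each control period).
- imaging.capture(name): name is "side" or "top" or "wrist"; returns a dict with "img" (420x560x3 uint8, red, green, blue), "K" (3x3 intrinsics, pixels), "dist" ([k1, k2, p1, p2, k3] as OpenCV has them; the pictures are not rectified), "R" (3x3) and "t" (3): a world point X has camera coordinates R X + t. Camera axes: x right, y down, z forward; pixel columns grow to the right and rows downward; lengths in m; the calibration is good to about 2 mm. A picture is of the moment at which its call begins. There is no depth.
- job.hand_in(): hands the job in, once; it reports no verdict.
The state is a dict: "time": time; "joint_positions": joint angles; "joint_vel": joint speeds; "joint_torque": joint torques, N m; "tcp_pos": TCP position; "tcp_rot": TCP orientation; "force": force on the tool from outside, world axes, zero at the start; "ft_torque": the same for the moment, N m; "opening": finger opening in m.
Only numpy, scipy, OpenCV 4.12 (cv2) and the standard library are available. Lean on these libraries where they do the work, as an engineer would, in place of code of your own. Each camera call takes 0.05 s, during which the arm holds its last target. There are 200 camera calls.

### The job

The thread in the boss of the desk-lamp foot is clogged with paint, and a tap is already started in it. Take the T-handle tap wrench out of the wooden block, fit its socket fully down over the square of the tap, and run the tap clockwise to the bottom of the hole: half a turn forward, a quarter turn back, and so on, keeping the handle square and never forcing or bending the tap. Leave the wrench sitting on the tap, let go, and disturb nothing else on the desk.

Things in the scene. Friction and masses are not known exactly. Their poses are not given: they have to be found in the camera images.
- foot: grey cast lamp foot fixed to the desk: disc 124 mm across, 16 mm high, an upright boss in its middle, 39 mm across, top 40 mm above the desk, with a blind right-hand threaded hole (1.8 mm pitch). Origin: centre of underside, on the hole's axis, z up. The tap in it belongs to it. Turned clockwise (from above) it first runs light, 0.2 to 1.5 rad, till it bites, and bottoms 6.0 to 6.3 rad farther on
- tap_top (a point): centre of the top face of the tap's square driving end, about 82 mm above the desk, on the hole's axis. Square 12 mm wide, 16 mm high; its flats face this frame's x and y, which turn with the tap; z up. Below it a 16 mm shank, springy sideways about a point 45 mm above the desk, 1 rad per 60 N m; it snaps at 0.02 rad (12 N sideways at the wrench's bar). Not to be pressed with over 50 N
- wrench: loose steel T-handle tap wrench, 0.25-0.4 kg, upright in the block's large hole, underside 12 mm above the desk. Origin: centre of underside; z up the stem, y along the cross bar. From below: socket block 26 x 26 x 24 mm high, 13 mm square hole in its underside (flats to x and y); collar 26 mm across to 34 mm; stem 11 mm to 72 mm; bar 13 mm thick, 113 mm long, centre line at 77 mm
- socket_floor (a point): centre of the floor of the wrench's square hole, 14 mm above the wrench's underside; meets tap_top when the wrench is fully on the tap
- block: wooden tool block fixed to the desk, 75 (x) x 130 (y) x 45 mm high. Origin: centre of its underside. The wrench stands in a round hole 40 mm across and 33 mm deep in its middle; two thinner taps stand 46 mm to either side along y, tops up to 60 mm above the desk
- twist (a joint): elastic twist of the tap's shank, in rad, positive under clockwise load: 1 rad per 8 N m, so about 0.04 while clearing; the tap snaps at 0.09 (0.72 N m)
- post: the lamp's dark tubular post taken off the foot, about 270 mm long, 28 mm thick at its ends, lying on the desk beyond the work; bystander
- mouse: grey computer mouse, 100 x 58 x 33 mm; bystander
- plant: small succulent in a white pot, 66 mm across, about 100 mm high; bystander
- depth (a joint): m of thread cleared by the tap's point, down in the boss (the square keeps its height): 0.0018 per turn, 0 to 0.00006 at the start, 0.0018 when the tap is hard on the bottom of the hole. Grows only while the tap clears paint, which takes about 0.3 N m; it does not come back when the tap is turned back, nor grow while the tap runs light (0.04 N m) in cleared thread
- rise (a joint): m that the tap stands above the deepest place it has reached: 0 while it clears, negative when turned back (anticlockwise from above), -0.00045 for a quarter turn; between -0.00043 and -0.00006 at the start. Both joints are too small to be read surely: count the turns of the handle and feel the bite. The wrench has up to 0.3 rad of play on the square
Things that resemble listed ones, but are neither listed nor needed, are in the scene too. Leave any red look-alike of the wrench alone. Several things have the shape of the foot; the one meant has the colours described above.

How it is judged (in metres and radians):
On the way, in this order (a step that is already met when the one before it is completed fails the run):
1. the wrench sits fully on the tap's square, upright, before any new thread is cleared (distance between socket_floor and tap_top below 0.005 m and angle between the z axis of wrench and the z axis of foot, either way round below 0.12 rad and value of joint depth below 0.00015 m), for 0.2 s.
2. the tap has cut forward about half a turn (at least a quarter) (value of joint depth above 0.00046 m), for 0.05 s.
3. then it is turned back a quarter turn (at least 69 degrees) before more than 0.59 turn has been cut (value of joint rise below -0.00034 m and value of joint depth below 0.00106 m), for 0.05 s.
4. the tap has cut on past 0.6 turn (value of joint depth above 0.001075 m), for 0.05 s.
5. then it is turned back a quarter turn (at least 69 degrees) again before more than 0.89 turn has been cut (value of joint rise below -0.00034 m and value of joint depth below 0.0016 m), for 0.05 s.
At the end, for the whole second after the job is handed in: the tap has been run to the bottom of the hole (depth over 1.76 of 1.8 mm, within 8 degrees of the bottom), and the released wrench rests upright (within 0.15 rad) on the tap's square, socket floor within 6 mm of the top of the square (value of joint depth above 0.00176 m and distance between socket_floor and tap_top below 0.006 m and angle between the z axis of wrench and the z axis of foot, either way round below 0.15 rad and linear speed of wrench below 0.02 m/s); the robot touches nothing.
It fails at once if the tap is over-twisted (more than 0.09 rad, 0.72 N m): it snaps (value of joint twist above 0.09 rad or value of joint twist below -0.09 rad).
It fails at once if the tap is bent sideways more than 0.02 rad (12 N sideways at the wrench's bar): it snaps (angle between tap_top's own z axis and vertical above 0.02 rad).
It fails at once if the wrench is pressed on the tap with over 50 N while the tap is not clearing thread (contact force between wrench and foot above 50 N and value of joint rise below -4e-05 m).
It fails at once if a bystander is moved more than 20 mm (distance of any of post, mouse, plant from where it was at the start of the episode above 0.02 m).
It also fails if it takes over 72 s, if anything falls off the work surface, if the arm or the gripper's body presses on something with over 40 N, if the wrist force passes 120 N, or if a joint passes its speed limit or range.

## Working session

There is one attempt and no reset: what is moved stays moved. The work goes in short steps, Python scripts to look and compute and a tool call to move; the robot and the scene stay as the last step left them, time stands still between calls to the robot, and variables do not carry over. Pictures are saved under pics/ and viewed, about 8 in all and at most 12, crops included, and the job is handed in when it is done.

Besides the shell and the picture viewer there is one more tool, called after "Emit:" by a JSON object that holds its "api" and its "payload", one argument or row to a line. drive_tool: Moves the arm, as the interface text tells. Shift numbers are shares of 0.02 m and turn numbers shares of 0.5 rad, none past 1 either way. Its arguments: {"type":"object","properties":{"rows":{"type":"array"},"grip":{"type":"number"},"grip_force":{"type":"number"}},"required":["rows"]}

```bash
mkdir -p pics; ls
python3 - <<'E'
from rig import observe, imaging, job, ctrl
import cv2, numpy as np
print(observe()); print(ctrl.grip_point_offset)
for n in ("top","side"):
    c=imaging.capture(n); cv2.imwrite(f"pics/{n}0.png",c["img"][:,:,::-1]); print(n,c["K"],c["dist"],c["R"],c["t"])
E
```

```text
pics
{'time': 0.0, 'joint_positions': array([-8.07868239e+01,  8.64990998e+00,  8.23932245e+01,  5.49788546e-04,
        8.90231688e+01, -7.67699622e+00]), 'joint_vel': array([ 0.08077479,  0.02219218, -0.02024521, -0.03119587, -0.08052632,
       -0.09265776]), 'joint_torque': array([ 1.08029602e-03, -7.13041019e+01, -5.70872283e+01, -7.26340204e-05,
        8.95671663e-03,  7.95905430e-05]), 'tcp_pos': array([ 0.16701196, -0.54996765,  0.23068389]), 'tcp_rot': array([-1.79934364e+02, -9.40211636e-03,  1.68901572e+01]), 'force': array([ 0.1728938 , -0.76727788, -0.1880805 ]), 'ft_torque': array([ 0.02023514, -0.00091585, -0.03221709]), 'opening': 0.0852857832561884}
0.0187
top [[394.84471691   0.         280.64682161]
 [  0.         394.84471691 210.87018006]
 [  0.           0.           1.        ]] [0.02400285 0.         0.         0.         0.        ] [[ 0.02121697 -0.99972966  0.00951063]
 [-0.9850646  -0.02252968 -0.17070488]
 [ 0.170873   -0.00574675 -0.9852763 ]] [0.01205457 0.57048656 0.98360795]
side [[470.75329848   0.         282.02415333]
 [  0.         470.75329848 204.24047401]
 [  0.           0.           1.        ]] [0.04828847 0.         0.         0.         0.        ] [[-0.98238361 -0.18613858 -0.01657941]
 [-0.10355432  0.61607893 -0.78084778]
 [ 0.15556012 -0.76537519 -0.6245013 ]] [0.54994068 0.11311248 1.22987062]
```

View pics/top0.png

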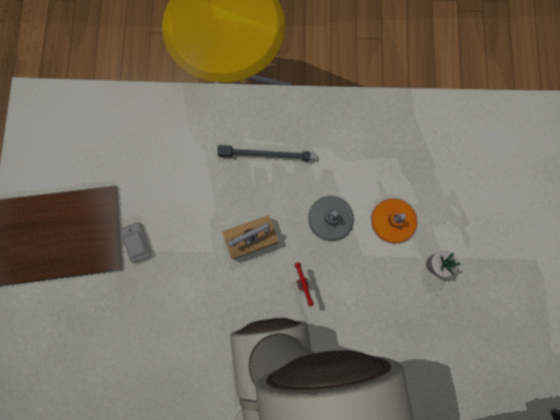

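View pics/side0.png

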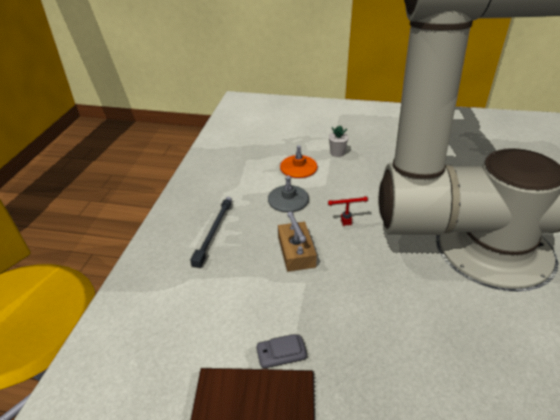

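The top picture shows the grey foot at (331,218), the block at (251,238) with the wrench bar along its length, and the red decoy at (303,285). The post is at (265,153). I'll enlarge the relevant parts next.

```bash
cat > h.py <<'E'
from rig import observe, imaging, job, ctrl
import cv2, numpy as np
def ray(c,px,z):
    "world point on plane z seen at pixel"
    u=cv2.undistortPoints(np.array([[px]],float),c["K"],np.array(c["dist"]))[0,0]
    R,t=np.array(c["R"]),np.array(c["t"]); o=-R.T@t; d=R.T@np.array([u[0],u[1],1])
    return (o+d*(z-o[2])/d[2]).round(4)
def proj(c,X):
    r=cv2.Rodrigues(np.array(c["R"]))[0]
    return cv2.projectPoints(np.atleast_2d(np.array(X,float)),r,np.array(c["t"]),c["K"],np.array(c["dist"]))[0][:,0].round(1)
E
python3 - <<'E'
from h import *
t=cv2.imread("pics/top0.png"); s=cv2.imread("pics/side0.png")
a=cv2.resize(t[185:275,210:370],None,fx=5,fy=5,interpolation=cv2.INTER_CUBIC)[:, :800]
b=cv2.resize(s[165:285,260:330],None,fx=5,fy=5,interpolation=cv2.INTER_CUBIC)
cv2.imwrite("pics/tc.png",a); cv2.imwrite("pics/sc.png",b)
c=imaging.capture("top")
print(ray(c,(331,218),.016),ray(c,(251,238),.045),ray(c,(249,236),.089))
E
```

```text
[ 0.5594 -0.1116  0.016 ] [0.4977 0.0999 0.045 ] [0.498  0.1021 0.089 ]
```

View pics/tc.png

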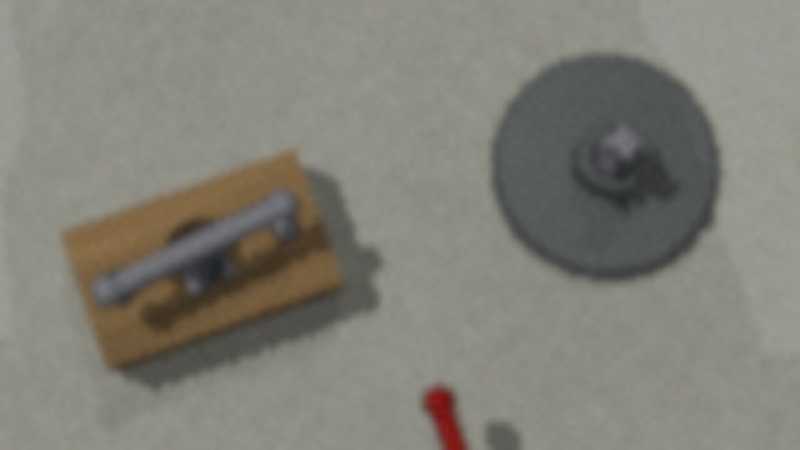

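View pics/sc.png

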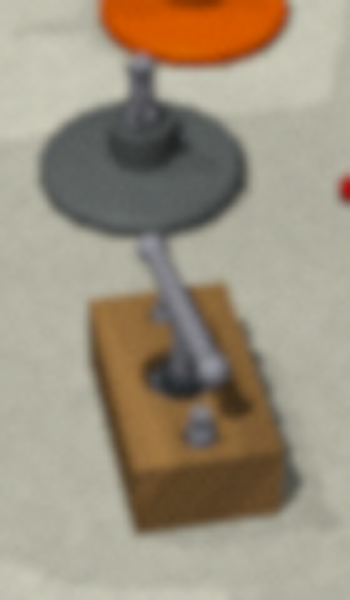

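The top crop shows the bar's ends at (231.6,243) and (267,225.6), the tap square at (334.4,212.4), and the disc centre at (331,218.2). The side crop shows the tap top at (288.2,177.6) and the bar's ends at (290,214) and (302,238.5).

Run:
```python
from h import *
c=imaging.capture("top"); s=imaging.capture("side")
a=ray(c,(231.6,243),.089);b=ray(c,(267,225.6),.089)
print(a,b,(a+b)/2,np.linalg.norm(a-b),np.degrees(np.arctan2(*(b-a)[[1,0]])))
print("tap",ray(c,(334.4,212.4),.082),ray(s,(288.2,177.6),.082))
a=ray(s,(290,214),.089);b=ray(s,(302,238.5),.089);print(a,b,(a+b)/2,np.linalg.norm(a-b))
o=observe();print(o["tcp_pos"],o["tcp_rot"])
```

```text
[0.4797 0.1444 0.089 ] [0.5251 0.0581 0.089 ] [0.5024  0.10125 0.089  ] 0.09751333242177707 -62.252405719581134
tap [ 0.5635 -0.1113  0.082 ] [ 0.5611 -0.1093  0.082 ]
[0.5263 0.0584 0.089 ] [0.4817 0.1446 0.089 ] [0.504  0.1015 0.089 ] 0.09705462379505675
[ 0.16704305 -0.55008772  0.23100762] [-1.79966701e+02 -5.28869512e-03  1.68912046e+01]
```

Emit:
{"api": "drive_tool", "payload": {
  "rows": [
    [[0.97,-0.59,0,0],[0.97,-0.59,0,0],[0.97,-0.59,0,0],[0.97,-0.59,0,0],[0.97,-0.59,0,0],[0.97,-0.59,0,0],[0.97,-0.59,0,0],[0.97,-0.59,0,0],[0.97,-0.59,0,0],[0.97,-0.59,0,0],[0.97,-0.59,0,0],[0.97,-0.59,0,0]]
  ]
}}

```text
time: 1.75
tcp_pos: [0.3495, -0.3457, 0.2314]
tcp_rot: [180.0, -0.0, 16.9]
force: [-0.8, -0.2, -0.3]
opening: 0.0851
```

Emit:
{"api": "drive_tool", "payload": {
  "rows": [
    [[0.97,-0.59,0,0],[0.97,-0.59,0,0],[0.97,-0.59,0,0],[0.97,-0.59,0,0],[0.97,-0.59,0,0],[0.97,-0.59,0,0],[0.97,-0.59,0,0],[0.97,-0.59,0,0],[0.97,-0.59,0,0],[0.97,-0.59,0,0],[0.97,-0.59,0,0],[0.97,-0.59,0,0]]
  ]
}}

```text
time: 3.25
tcp_pos: [0.5307, -0.1424, 0.2314]
tcp_rot: [-180.0, -0.0, 16.9]
force: [-0.3, 0.5, -0.7]
opening: 0.0855
```

Emit:
{"api": "drive_tool", "payload": {
  "rows": [
    [[0.97,-0.59,0,0],[0.97,-0.59,0,0],[0,0,0,0],[0,0,0,0]]
  ]
}}

```text
time: 3.75
tcp_pos: [0.5602, -0.1098, 0.2313]
tcp_rot: [-180.0, 0.0, 16.9]
force: [0.0, -0.0, 0.0]
opening: 0.0852
```

Run:
```python
from h import *
w=imaging.capture("wrist");cv2.imwrite("pics/w1.png",w["img"][:,:,::-1]); print(w["K"],w["dist"],w["R"],w["t"],-w["R"].T@w["t"])
print(proj(w,[[.562,-.11,.082],[.562,-.11,.04],[.503,.1015,.089]]))
o=observe();print(o)
```

```text
[[292.53170736   0.         280.29443694]
 [  0.         292.53170736 203.88266099]
 [  0.           0.           1.        ]] [-0.03405647  0.          0.          0.          0.        ] [[ 2.90135426e-01 -9.56985486e-01 -4.62801635e-04]
 [-9.13305472e-01 -2.77037049e-01  2.98535742e-01]
 [-2.85822585e-01 -8.61931153e-02 -9.54398343e-01]] [-0.26755838  0.44256436  0.52961358] [ 0.63320014 -0.08779372  0.37321722]
[[281.  188.5]
 [280.9 179.6]
 [ 65.4 185.8]]
{'time': 3.8, 'joint_positions': array([-1.88509137e+01,  8.13125910e+00,  8.29057730e+01, -5.76895200e-03,
        8.89647119e+01,  5.42659846e+01]), 'joint_vel': array([-5.15047069e-01, -8.60920610e-02,  4.18051768e-04,  1.61481100e-01,
       -6.80929272e-03,  4.29802561e-02]), 'joint_torque': array([ 9.33139455e-01, -7.00556946e+01, -5.71470952e+01,  3.96396790e-02,
       -5.19450550e-03,  2.51839258e-02]), 'tcp_pos': array([ 0.56016692, -0.11013347,  0.23136785]), 'tcp_rot': array([1.79996336e+02, 4.78429126e-03, 1.68832058e+01]), 'force': array([ 0.48032067, -0.41001936, -0.53666025]), 'ft_torque': array([ 0.00900959,  0.05325582, -0.04353811]), 'opening': 0.08509921243571121}
```

View pics/w1.png

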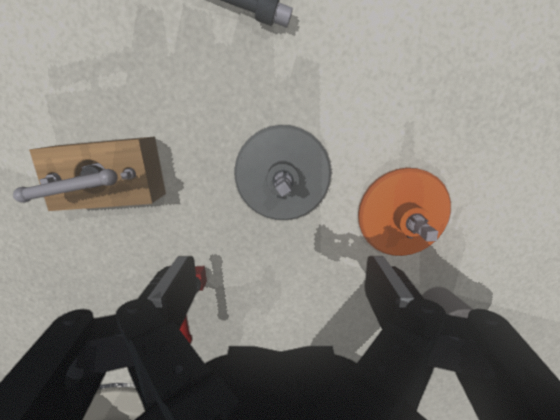

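The tap top is at about (283,188), the bar's ends at (20,195) and (107,178), and the grey foot matches the prediction. I'll enlarge the square for its angle.

Run:
```python
from h import *
i=cv2.imread("pics/w1.png")
a=cv2.resize(i[160:220,255:315],None,fx=9,fy=9,interpolation=cv2.INTER_CUBIC)
cv2.imwrite("pics/w1c.png",a)
w=imaging.capture("wrist")
p=ray(w,(20,195),.089);q=ray(w,(107,178),.089);print(p,q,(p+q)/2,np.linalg.norm(p-q),np.degrees(np.arctan2(*(p-q)[[1,0]])))
```

```text
[0.4789 0.1478 0.089 ] [0.5237 0.0605 0.089 ] [0.5013  0.10415 0.089  ] 0.09812405413556864 117.16566861471101
```

View pics/w1c.png

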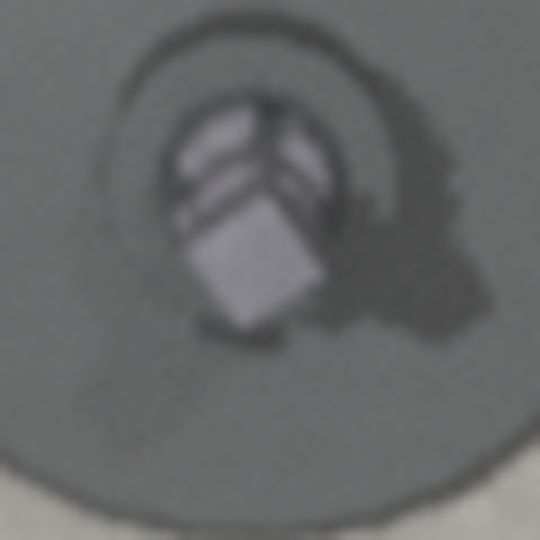

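The square's corners in the crop are (187,247), (267,195), (325,272) and (247,330).

Run:
```python
from h import *
w=imaging.capture("wrist")
C=[(187,247),(267,195),(325,272),(247,330)]
P=np.array([ray(w,(255+(x+.5)/9-.5,160+(y+.5)/9-.5),.082) for x,y in C]);print(P.mean(0))
for k in range(4):
    d=P[(k+1)%4]-P[k];print(np.linalg.norm(d),np.degrees(np.arctan2(d[1],d[0]))%90)
print(observe()["time"])
```

```text
[ 0.5625  -0.11255  0.082  ]
0.010870602559196122 50.599339336520806
0.01116064514264299 53.746162262554975
0.011264546151532233 54.75796344134781
0.011963277142990525 51.78897457443895
3.9
```

Emit:
{"api": "drive_tool", "payload": {
  "rows": [
    [[0.027,-0.918,0,0],[0.027,-0.918,0,0],[0.027,-0.918,0,0],[0.027,-0.918,0,0],[0.027,-0.918,0,0],[0.027,-0.918,0,0],[0.027,-0.918,0,0],[0.027,-0.918,0,0],[0.027,-0.918,0,0],[0.027,-0.918,0,0],[0.027,-0.918,0,0],[0.027,-0.918,0,0]]
  ]
}}

```text
time: 5.4
tcp_pos: [0.5024, 0.1038, 0.2313]
tcp_rot: [-180.0, -0.0, 16.9]
force: [0.1, -0.3, 0.6]
opening: 0.085
```

Emit:
{"api": "drive_tool", "payload": {
  "rows": [
    [[0,0,0.3,-0.35],[0,0,0.3,-0.35],[0,0,0.3,-0.35],[0,0,0.3,-0.35],[0,0,0.3,-0.35],[0,0,0.3,-0.35],[0,0,0.3,-0.35],[0,0,0.3,-0.35],[0,0,0.3,-0.35],[0,0,0.3,-0.35],[0,0,0,0],[0,0,0,0]]
  ]
}}

```text
time: 6.9
tcp_pos: [0.5027, 0.1029, 0.1716]
tcp_rot: [180.0, 0.0, 116.9]
force: [0.4, 0.2, 0.1]
opening: 0.0853
```

Run:
```python
from h import *
w=imaging.capture("wrist");cv2.imwrite("pics/w2.png",w["img"][:,:,::-1]); np.savez("w2.npz",**w)
print(proj(w,[[.5025,.1025,.089]]), proj(w,[.5025+.0505*np.cos(np.radians(117.2)),.1025+.0505*np.sin(np.radians(117.2)),.089]))
o=observe();print(o["tcp_pos"],o["tcp_rot"],o["joint_positions"])
```

```text
[[279.8 211.3]] [[279.4 148.3]]
[0.50276843 0.10289013 0.17160974] [1.79980815e+02 9.95901849e-04 1.16962087e+02] [ 2.95454618e+00  2.84955413e+00  9.56442202e+01  6.97274974e-03
  8.14882948e+01 -2.40085718e+01]
```

View pics/w2.png

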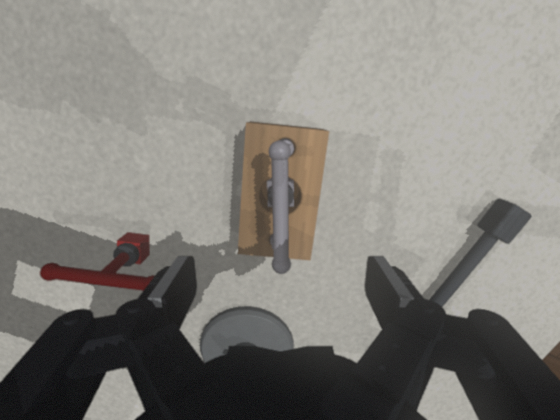

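The bar lies along the tool's x, its ball ends at about (281,150) and (281.5,266), well centred between the fingers.

Run:
```python
from h import *
w=dict(np.load("w2.npz"))
for z,a,b in((.089,(281,150),(281.5,266)),(.089,(281,141.5),(281.5,273.5))):
    p=ray(w,a,z);q=ray(w,b,z);print(p,q,(p+q)/2,np.linalg.norm(p-q),np.degrees(np.arctan2(*(p-q)[[1,0]])))
```

```text
[0.4811 0.1468 0.089 ] [0.5263 0.0587 0.089 ] [0.5037  0.10275 0.089  ] 0.09901843262746587 117.16024337503178
[0.4782 0.1525 0.089 ] [0.5296 0.0522 0.089 ] [0.5039  0.10235 0.089  ] 0.11270337173305861 117.13344304175737
```

Emit:
{"api": "drive_tool", "payload": {
  "rows": [
    [[-0.04,0.035,0.9,0],[0,0,0.9,0],[0,0,0.9,0],[0,0,0.9,0],[0,0,0.9,0],[0,0,0.58,0],[0,0,0,0],[0,0,0,0]]
  ]
}}

```text
time: 7.95
tcp_pos: [0.504, 0.1023, 0.0702]
tcp_rot: [180.0, 0.0, 117.2]
force: [0.1, 0.9, 0.4]
opening: 0.0859
```

Emit:
{"api": "drive_tool", "payload": {
  "rows": [
    [[0,0,0,0],[0,0,0,0],[0,0,0,0],[0,0,0,0],[0,0,0,0],[0,0,0,0],[0,0,0,0],[0,0,0,0]]
  ],
  "grip": 0,
  "grip_force": 80
}}

```text
time: 8.95
tcp_pos: [0.5038, 0.1023, 0.07]
tcp_rot: [180.0, 0.0, 117.2]
force: [-1.0, -1.2, 5.7]
opening: 0.0107
```

Emit:
{"api": "drive_tool", "payload": {
  "rows": [
    [[0,0,-0.4,0],[0,0,-0.8,0],[0,0,-0.9,0],[0,0,-0.9,0],[0,0,-0.9,0],[0,0,-0.9,0],[0,0,-0.4,0],[0,0,0,0],[0,0,0,0]]
  ]
}}

```text
time: 10.07
tcp_pos: [0.5034, 0.1022, 0.1731]
tcp_rot: [-179.9, -0.0, 117.2]
force: [0.9, 0.5, -2.4]
opening: 0.0107
```

Run:
```python
from h import *
o=observe();print(o)
w=imaging.capture("wrist");s=imaging.capture("side");
cv2.imwrite("pics/c3.png",np.hstack([cv2.resize(w["img"][100:400,150:430],(400,428)),cv2.resize(s["img"][100:300,220:407],(400,428))])[:,:,::-1])
```

```text
{'time': 10.075, 'joint_positions': array([ 2.87778233e+00,  2.91462945e+00,  9.54050387e+01,  6.55682382e-03,
        8.17418450e+01, -2.42820732e+01]), 'joint_vel': array([-0.00260888,  0.16886937,  0.15392733,  0.13822523,  0.08258961,
       -0.07898169]), 'joint_torque': array([ 2.17421015e-02, -6.27601862e+01, -5.77359760e+01,  3.28911818e-03,
        2.54057423e-02, -5.94516820e-06]), 'tcp_pos': array([0.50343514, 0.10224075, 0.17305266]), 'tcp_rot': array([-1.79946597e+02, -3.12098520e-02,  1.17158896e+02]), 'force': array([ 0.89579135,  0.4747944 , -2.36964293]), 'ft_torque': array([-0.02644294,  0.00282086, -0.00473782]), 'opening': 0.010727373946902609}
```

View pics/c3.png

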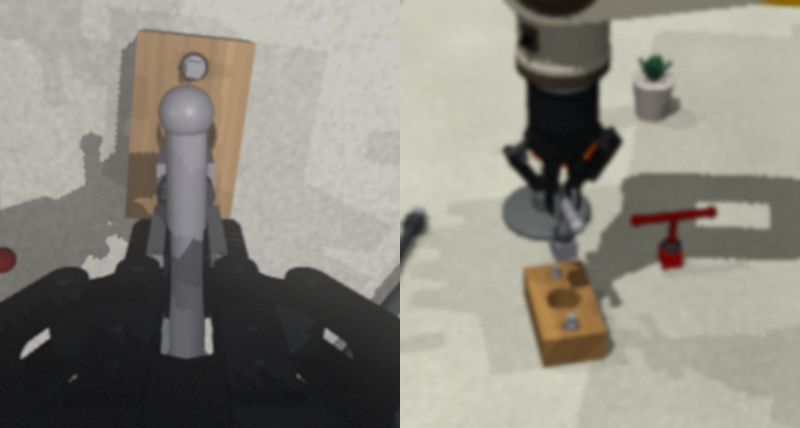

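The wrench is held straight and clear of the block, and the taps in the block stayed put. I'll carry it over the tap.

Emit:
{"api": "drive_tool", "payload": {
  "rows": [
    [[-0.905,-0.188,0,0],[-0.905,-0.188,0,0],[-0.905,-0.188,0,0],[-0.905,-0.188,0,0],[-0.905,-0.188,0,0],[-0.905,-0.188,0,0],[-0.905,-0.188,0,0],[-0.905,-0.188,0,0],[-0.905,-0.188,0,0],[-0.905,-0.188,0,0],[-0.905,-0.188,0,0],[-0.905,-0.188,0,0]]
  ]
}}

```text
time: 11.68
tcp_pos: [0.563, -0.1128, 0.1737]
tcp_rot: [180.0, -0.0, 117.2]
force: [0.1, -0.6, -2.9]
opening: 0.0101
```

Emit:
{"api": "drive_tool", "payload": {
  "rows": [
    [[0,0,0,-0.297],[0,0,0,-0.297],[0,0,0,-0.297],[0,0,0,0],[0,0,0,0]]
  ]
}}

```text
time: 12.3
tcp_pos: [0.5628, -0.1119, 0.1737]
tcp_rot: [180.0, -0.0, 142.5]
force: [0.1, -0.5, -2.6]
opening: 0.0107
```

Run:
```python
from h import *
o=observe();print(o["tcp_pos"],o["tcp_rot"],o["force"],o["ft_torque"])
t=imaging.capture("top");s=imaging.capture("side");np.savez("t4.npz",**t);np.savez("s4.npz",**s)
cv2.imwrite("pics/c4.png",np.hstack([cv2.resize(t["img"][185:245,290:370],(400,300),interpolation=cv2.INTER_CUBIC),cv2.resize(s["img"][120:220,255:325],(400,571),interpolation=cv2.INTER_CUBIC)[:300*1] if 0 else cv2.resize(s["img"][150:210,250:330],(400,300),interpolation=cv2.INTER_CUBIC)])[:,:,::-1])
```

```text
[ 0.56277246 -0.11188184  0.17365985] [ 1.79997587e+02 -9.20498799e-03  1.42477839e+02] [ 0.10359582 -0.47025143 -2.5615339 ] [0.02752629 0.00201763 0.03338717]
```

View pics/c4.png

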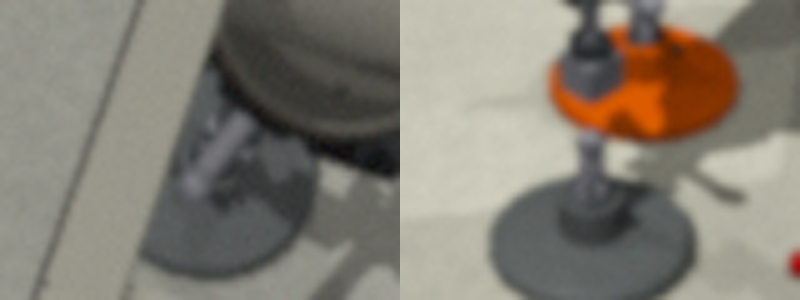

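The side view shows the socket directly over the tap: the socket block is at x≈591 and the tap top at (592,135) in the picture. I'll descend and feel for contact.

Emit:
{"api": "drive_tool", "payload": {
  "rows": [
    [[0,0,0.5,0],[0,0,0.5,0],[0,0,0.4,0],[0,0,0.1,0],[0,0,0.05,0],[0,0,0.05,0],[0,0,0,0]]
  ]
}}

```text
time: 13.28
tcp_pos: [0.5628, -0.1116, 0.1419]
tcp_rot: [180.0, 0.0, 142.7]
force: [-1.0, -0.4, -2.9]
opening: 0.0105
```

Emit:
{"api": "drive_tool", "payload": {
  "rows": [
    [[0,0,0.05,0],[0,0,0.05,0],[0,0,0,0]]
  ]
}}

```text
time: 13.65
tcp_pos: [0.5627, -0.1116, 0.1396]
tcp_rot: [180.0, -0.0, 142.7]
force: [0.7, 0.1, -3.6]
opening: 0.0105
```

Emit:
{"api": "drive_tool", "payload": {
  "rows": [
    [[0,0,0.05,0],[0,0,0.05,0],[0,0,0,0]]
  ]
}}

```text
time: 14.02
tcp_pos: [0.5627, -0.1116, 0.1376]
tcp_rot: [180.0, -0.0, 142.7]
force: [0.2, -0.6, -3.7]
opening: 0.0107
```

Emit:
{"api": "drive_tool", "payload": {
  "rows": [
    [[0,0,0.05,0],[0,0,0.05,0],[0,0,0,0]]
  ]
}}

```text
time: 14.4
tcp_pos: [0.5627, -0.1116, 0.1356]
tcp_rot: [180.0, -0.0, 142.7]
force: [0.3, -0.8, -4.0]
opening: 0.0108
```

Emit:
{"api": "drive_tool", "payload": {
  "rows": [
    [[0,0,0.05,0],[0,0,0.05,0],[0,0,0,0]]
  ]
}}

```text
time: 14.78
tcp_pos: [0.5627, -0.1116, 0.1336]
tcp_rot: [180.0, -0.0, 142.7]
force: [0.3, 0.0, -4.0]
opening: 0.0105
```

Emit:
{"api": "drive_tool", "payload": {
  "rows": [
    [[0,0,0.05,0],[0,0,0.05,0],[0,0,0.05,0],[0,0,0.05,0],[0,0,0,0]]
  ]
}}

```text
time: 15.4
tcp_pos: [0.5627, -0.1116, 0.1296]
tcp_rot: [180.0, -0.0, 142.7]
force: [0.3, 0.1, -2.9]
opening: 0.0102
```

Emit:
{"api": "drive_tool", "payload": {
  "rows": [
    [[0,0,0.05,0],[0,0,0.05,0],[0,0,0,0]]
  ]
}}

```text
time: 15.78
tcp_pos: [0.5627, -0.1116, 0.1276]
tcp_rot: [180.0, -0.0, 142.7]
force: [0.1, 0.3, -4.1]
opening: 0.0107
```

Emit:
{"api": "drive_tool", "payload": {
  "rows": [
    [[0,0,0.03,0],[0,0,0.03,0],[0,0,0,0]]
  ]
}}

```text
time: 16.15
tcp_pos: [0.5627, -0.1116, 0.1265]
tcp_rot: [180.0, -0.0, 142.7]
force: [0.0, -0.6, -2.8]
opening: 0.0106
```

```bash
python3 -c "
from h import *
o=observe();print(o['tcp_pos'],o['force'],o['ft_torque'])"
```

```text
[ 0.56270014 -0.1116016   0.12645198] [ 0.03372617 -0.58696416 -2.82334301] [-0.12768885 -0.10584162 -0.02244155]
```

Emit:
{"api": "drive_tool", "payload": {
  "rows": [
    [[0,0,0.03,0],[0,0,0.03,0],[0,0,0,0]]
  ]
}}

```text
time: 16.52
tcp_pos: [0.5629, -0.1117, 0.1257]
tcp_rot: [180.0, 0.0, 142.7]
force: [-1.3, -0.6, 3.0]
opening: 0.0101
```

Emit:
{"api": "drive_tool", "payload": {
  "rows": [
    [[0,0,0.02,0],[0,0,0.02,0],[0,0,0,0]]
  ]
}}

```text
time: 16.9
tcp_pos: [0.5632, -0.1118, 0.1255]
tcp_rot: [180.0, 0.1, 142.7]
force: [-0.4, -0.3, 10.7]
opening: 0.0103
```

Seated: the contact force appears at the expected height. I'll ease off slightly and start turning clockwise, reading the moment.

Emit:
{"api": "drive_tool", "payload": {
  "rows": [
    [[0,0,-0.025,0],[0,0,0,0.2],[0,0,0,0.2],[0,0,0,0.2],[0,0,0,0]]
  ]
}}

```text
time: 17.52
tcp_pos: [0.563, -0.1117, 0.1256]
tcp_rot: [180.0, 0.0, 125.4]
force: [0.6, -0.9, 7.3]
opening: 0.0103
```

```bash
cat > o.py <<'E'
from h import *
o=observe();print(o['time'],o['tcp_pos'].round(4),o['tcp_rot'].round(2),o['force'].round(1),o['ft_torque'].round(3),o['joint_positions'][5].round(1),o['joint_torque'][5].round(3))
E
python3 o.py
```

```text
17.525 [ 0.563  -0.1117  0.1256] [1.7996e+02 5.0000e-02 1.2540e+02] [ 0.6 -0.9  7.3] [-0.1   -0.06   0.036] -54.3 1.517
```

Emit:
{"api": "drive_tool", "payload": {
  "rows": [
    [[0,0,0,0.2],[0,0,0,0.2],[0,0,0,0.2],[0,0,0,0]]
  ]
}}

```text
time: 18.02
tcp_pos: [0.563, -0.1118, 0.1256]
tcp_rot: [180.0, 0.0, 108.2]
force: [0.3, -1.0, 5.8]
opening: 0.0108
```

```bash
python3 o.py
```

```text
18.025 [ 0.563  -0.1118  0.1256] [1.7995e+02 4.0000e-02 1.0821e+02] [ 0.3 -1.   5.8] [-0.238 -0.108 -0.151] -37.1 1.505
```

Emit:
{"api": "drive_tool", "payload": {
  "rows": [
    [[0,0,0,0.2],[0,0,0,0.2],[0,0,0,0]]
  ]
}}

```text
time: 18.4
tcp_pos: [0.563, -0.1119, 0.1256]
tcp_rot: [179.9, 0.0, 96.7]
force: [-0.1, -1.4, 6.7]
opening: 0.0104
```

```bash
python3 o.py
```

```text
18.4 [ 0.563  -0.1119  0.1256] [1.7995e+02 4.0000e-02 9.6750e+01] [-0.1 -1.4  6.7] [-0.276  0.032 -0.123] -25.7 1.51
```

Emit:
{"api": "drive_tool", "payload": {
  "rows": [
    [[0,0,0,0.2],[0,0,0,0.2],[0,0,0,0]]
  ]
}}

```text
time: 18.77
tcp_pos: [0.563, -0.1119, 0.1256]
tcp_rot: [179.9, 0.0, 85.3]
force: [-1.2, -2.7, 7.1]
opening: 0.0108
```

```bash
python3 o.py
```

```text
18.775 [ 0.563  -0.1119  0.1256] [1.7994e+02 3.0000e-02 8.5290e+01] [-1.2 -2.7  7.1] [-0.55   0.062  0.035] -14.2 1.606
```

Emit:
{"api": "drive_tool", "payload": {
  "rows": [
    [[0,0,0,0.2],[0,0,0,0.2],[0,0,0,0]]
  ]
}}

```text
time: 19.15
tcp_pos: [0.5629, -0.1119, 0.1256]
tcp_rot: [179.9, 0.0, 73.8]
force: [-1.0, -1.2, 7.1]
opening: 0.0101
```

```bash
python3 o.py
```

```text
19.15 [ 0.5629 -0.1119  0.1256] [1.7994e+02 2.0000e-02 7.3840e+01] [-1.  -1.2  7.1] [-0.197  0.163  0.257] -2.8 1.769
```

Emit:
{"api": "drive_tool", "payload": {
  "rows": [
    [[0,0,0,0.2],[0,0,0,0.2],[0,0,0,0.2],[0,0,0,0.2],[0,0,0,0.2],[0,0,0,0.2],[0,0,0,0]]
  ]
}}

```text
time: 20.02
tcp_pos: [0.5628, -0.1119, 0.1256]
tcp_rot: [179.9, -0.0, 39.5]
force: [-1.9, -2.2, 6.9]
opening: 0.0107
```

```bash
python3 o.py
```

```text
20.025 [ 0.5628 -0.1119  0.1256] [179.95  -0.    39.46] [-1.9 -2.2  6.9] [-0.369  0.357  0.275] 31.6 1.77
```

Emit:
{"api": "drive_tool", "payload": {
  "rows": [
    [[0,0,0,0.2],[0,0,0,0.2],[0,0,0,0.2],[0,0,0,0.2],[0,0,0,0.2],[0,0,0,0.2],[0,0,0,0]]
  ]
}}

```text
time: 20.9
tcp_pos: [0.5627, -0.1118, 0.1256]
tcp_rot: [180.0, -0.0, 5.1]
force: [-3.0, -1.6, 7.7]
opening: 0.0108
```

```bash
python3 o.py
```

```text
20.9 [ 0.5627 -0.1118  0.1256] [ 1.7997e+02 -2.0000e-02  5.0900e+00] [-3.  -1.6  7.7] [-0.307  0.604  0.235] 66.0 1.768
```

Emit:
{"api": "drive_tool", "payload": {
  "rows": [
    [[-0.015,0,0,0.2],[0,0,0,0.2],[0,0,0,0.2],[0,0,0,0.2],[0,0,0,0.2],[0,0,0,0.2],[0,0,0,0]]
  ]
}}

```text
time: 21.78
tcp_pos: [0.5625, -0.1118, 0.1256]
tcp_rot: [180.0, -0.0, -29.3]
force: [-2.3, -0.8, 6.6]
opening: 0.0104
```

```bash
python3 o.py
```

```text
21.775 [ 0.5625 -0.1118  0.1256] [ 1.7999e+02 -3.0000e-02 -2.9290e+01] [-2.3 -0.8  6.6] [-0.03   0.591  0.286] 100.4 1.766
```

Emit:
{"api": "drive_tool", "payload": {
  "rows": [
    [[0,0,0,0.2],[0,0,0,0.2],[0,0,0,0.2],[0,0,0,0.2],[0,0,0,0.2],[0,0,0,0.2],[0,0,0,0.2],[0,0,0,0]]
  ]
}}

```text
time: 22.78
tcp_pos: [0.5625, -0.1116, 0.1256]
tcp_rot: [-180.0, -0.0, -69.4]
force: [-1.4, -0.0, 7.3]
opening: 0.0106
```

```bash
python3 o.py
```

```text
22.775 [ 0.5625 -0.1116  0.1256] [-1.7998e+02 -1.0000e-02 -6.9390e+01] [-1.4 -0.   7.3] [0.099 0.466 0.211] 140.5 1.767
```

Emit:
{"api": "drive_tool", "payload": {
  "rows": [
    [[0,0,0,-0.2],[0,0,0,-0.3],[0,0,0,-0.32],[0,0,0,-0.32],[0,0,0,-0.32],[0,0,0,-0.32],[0,0,0,-0.32],[0,0,0,-0.32],[0,0,0,-0.32],[0,0,0,-0.32],[0,0,0,-0.32],[0,0,0,-0.32]]
  ]
}}

```text
time: 24.28
tcp_pos: [0.5625, -0.1119, 0.1256]
tcp_rot: [180.0, -0.0, 37.0]
force: [-2.8, -1.3, 7.1]
opening: 0.0103
```

Emit:
{"api": "drive_tool", "payload": {
  "rows": [
    [[0,0,0,0],[0,0,0,0]]
  ]
}}

```text
time: 24.52
tcp_pos: [0.5626, -0.1119, 0.1256]
tcp_rot: [180.0, -0.0, 36.7]
force: [-1.6, -2.1, 8.0]
opening: 0.0109
```

```bash
python3 o.py
```

```text
24.525 [ 0.5626 -0.1119  0.1256] [ 1.7995e+02 -1.0000e-02  3.6690e+01] [-1.6 -2.1  8. ] [-0.316  0.309  0.148] 34.4 -0.104
```

Emit:
{"api": "drive_tool", "payload": {
  "rows": [
    [[0,0,0,0],[0,0,0,0],[0,0,0,0],[0,0,0,0],[0,0,-0.5,0],[0,0,-0.8,0],[0,0,-0.7,0],[0,0,0,-0.35],[0,0,0,-0.35],[0,0,0,-0.35],[0,0,0,-0.35],[0,0,0,-0.35]]
  ],
  "grip": 100
}}

```text
time: 26.02
tcp_pos: [0.5626, -0.1117, 0.1661]
tcp_rot: [180.0, 0.0, 87.2]
force: [0.5, 0.0, -0.1]
opening: 0.0854
```

Emit:
{"api": "drive_tool", "payload": {
  "rows": [
    [[0,0,0,-0.35],[0,0,0,-0.35],[0,0,0,-0.35],[0,0,0,-0.35],[0,0,0,-0.35],[0,0,0,-0.35],[0,0,0,-0.35],[0,0,0,-0.35],[0,0,0,-0.35],[0,0,0,-0.35],[0,0,0,-0.35],[0,0,0,-0.35]]
  ]
}}

```text
time: 27.52
tcp_pos: [0.5626, -0.1117, 0.166]
tcp_rot: [-180.0, 0.0, -152.5]
force: [0.2, -0.8, 0.2]
opening: 0.0857
```

```bash
python3 o.py
python3 - <<'E'
from h import *
w=imaging.capture("wrist");cv2.imwrite("pics/w5.png",w["img"][:,:,::-1]);np.savez("w5.npz",**w)
E
```

```text
27.525 [ 0.5626 -0.1117  0.166 ] [-1.7997e+02  4.0000e-02 -1.5253e+02] [ 0.2 -0.8  0.2] [ 0.026 -0.014 -0.022] -136.4 4.628
```

View pics/w5.png

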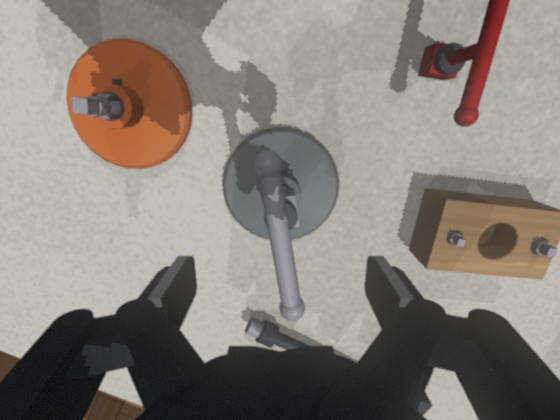

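The wrench stands upright on the tap, with the bar's ends at (266,160) and (291,310).

```bash
python3 - <<'E'
from h import *
w=dict(np.load("w5.npz"))
p=ray(w,(266,161),.145);q=ray(w,(291,310),.145);print(p,q,(p+q)/2,np.linalg.norm(p-q),np.degrees(np.arctan2(*(p-q)[[1,0]]))%360)
E
python3 o.py
```

```text
[ 0.5218 -0.1421  0.145 ] [ 0.6023 -0.0833  0.145 ] [ 0.56205 -0.1127   0.145  ] 0.09968796316506816 216.1456918116782
27.575 [ 0.5626 -0.1117  0.166 ] [-1.7997e+02  3.0000e-02 -1.5198e+02] [-0.9  0.  -0.5] [-0.022  0.004  0.069] -136.9 4.772
```

Emit:
{"api": "drive_tool", "payload": {
  "rows": [
    [[0,0,0,-0.29],[0.02,0,0.7,0],[0,0,0.7,0],[0,0,0.6,0],[0,0,0,0],[0,0,0,0]]
  ]
}}

```text
time: 28.32
tcp_pos: [0.5622, -0.1119, 0.1252]
tcp_rot: [-180.0, 0.0, -144.6]
force: [-0.2, 1.0, 0.4]
opening: 0.0858
```

Emit:
{"api": "drive_tool", "payload": {
  "rows": [
    [[0,0,0,0],[0,0,0,0],[0,0,0,0],[0,0,0,0],[0,0,0,0],[0,0,0,0],[0,0,0,0]]
  ],
  "grip": 0,
  "grip_force": 80
}}

```text
time: 29.2
tcp_pos: [0.5621, -0.1119, 0.1252]
tcp_rot: [-180.0, 0.0, -144.6]
force: [0.2, 0.1, 3.4]
opening: 0.0105
```

```bash
python3 o.py
```

```text
29.2 [ 0.5621 -0.1119  0.1252] [-1.7999e+02  1.0000e-02 -1.4455e+02] [0.2 0.1 3.4] [ 0.004 -0.038 -0.134] -144.4 0.0
```

Emit:
{"api": "drive_tool", "payload": {
  "rows": [
    [[0,0,0,0.2],[0,0,0,0.3],[0,0,0,0.3],[0,0,0,0.3],[0,0,0,0.3],[0,0,0,0.3],[0,0,0,0.3],[0,0,0,0.3],[0,0,0,0.3],[0,0,0,0.3],[0,0,0,0.1],[0,0,0,0]]
  ]
}}

```text
time: 30.7
tcp_pos: [0.5622, -0.1119, 0.1252]
tcp_rot: [180.0, 0.0, 129.5]
force: [0.2, 0.2, 4.6]
opening: 0.0105
```

```bash
python3 o.py
```

```text
30.7 [ 0.5622 -0.1119  0.1252] [1.7999e+02 1.0000e-02 1.2953e+02] [0.2 0.2 4.6] [-0.009  0.083 -0.043] -58.5 1.054
```

Emit:
{"api": "drive_tool", "payload": {
  "rows": [
    [[0,0,0,0.2],[0,0,0,0.2],[0,0,0,0.2],[0,0,0,0.2],[0,0,0,0.2],[0,0,0,0.2],[0,0,0,0]]
  ]
}}

```text
time: 31.58
tcp_pos: [0.5621, -0.1119, 0.1251]
tcp_rot: [180.0, 0.0, 95.2]
force: [-0.6, 0.2, 4.1]
opening: 0.0104
```

```bash
python3 o.py
```

```text
31.575 [ 0.5621 -0.1119  0.1251] [179.99   0.    95.23] [-0.6  0.2  4.1] [0.116 0.085 0.257] -24.2 2.147
```

Emit:
{"api": "drive_tool", "payload": {
  "rows": [
    [[0,0,0,0.2],[0,0,0,0.2],[0,0,0,0.2],[0,0,0,0.2],[0,0,0,0.2],[0,0,0,0.2],[0,0,0,0.2],[0,0,0,0.2],[0,0,0,0.2],[0,0,0,0]]
  ]
}}

```text
time: 32.83
tcp_pos: [0.5621, -0.1119, 0.1251]
tcp_rot: [180.0, -0.0, 43.8]
force: [-0.4, -0.9, 5.3]
opening: 0.0103
```

```bash
python3 o.py
```

```text
32.825 [ 0.5621 -0.1119  0.1251] [ 1.7999e+02 -1.0000e-02  4.3760e+01] [-0.4 -0.9  5.3] [-0.141  0.148  0.257] 27.3 1.992
```

Emit:
{"api": "drive_tool", "payload": {
  "rows": [
    [[0,0,0,0.2],[0,0,0,0.2],[0,0,0,0.2],[0,0,0,0.2],[0,0,0,0.2],[0,0,0,0.2],[0,0,0,0.2],[0,0,0,0.2],[0,0,0,0]]
  ]
}}

```text
time: 33.95
tcp_pos: [0.5621, -0.1119, 0.1251]
tcp_rot: [-180.0, -0.0, -2.1]
force: [-0.6, 0.2, 5.9]
opening: 0.0106
```

```bash
python3 o.py
```

```text
33.95 [ 0.5621 -0.1119  0.1251] [-1.80e+02 -1.00e-02 -2.07e+00] [-0.6  0.2  5.9] [-0.034 -0.147  0.229] 73.1 1.766
```

Emit:
{"api": "drive_tool", "payload": {
  "rows": [
    [[0,0,0,-0.2],[0,0,0,-0.3],[0,0,0,-0.32],[0,0,0,-0.32],[0,0,0,-0.32],[0,0,0,-0.32],[0,0,0,-0.32],[0,0,0,-0.32],[0,0,0,-0.32],[0,0,0,-0.32],[0,0,0,-0.32],[0,0,0,-0.32]]
  ]
}}

```text
time: 35.45
tcp_pos: [0.5622, -0.1119, 0.1251]
tcp_rot: [180.0, 0.0, 104.3]
force: [-0.3, -0.6, 5.3]
opening: 0.0105
```

Emit:
{"api": "drive_tool", "payload": {
  "rows": [
    [[0,0,0,0],[0,0,0,0]]
  ]
}}

```text
time: 35.7
tcp_pos: [0.5621, -0.1119, 0.1251]
tcp_rot: [180.0, -0.0, 104.0]
force: [-0.1, -0.2, 4.6]
opening: 0.0105
```

```bash
python3 o.py
```

```text
35.7 [ 0.5621 -0.1119  0.1251] [179.99  -0.   104.02] [-0.1 -0.2  4.6] [-0.025  0.033 -0.116] -33.0 -0.096
```

Emit:
{"api": "drive_tool", "payload": {
  "rows": [
    [[0,0,0,0.2],[0,0,0,0.3],[0,0,0,0.3],[0,0,0,0.3],[0,0,0,0.3],[0,0,0,0.3],[0,0,0,0.3],[0,0,0,0.3],[0,0,0,0.3],[0,0,0,0.1],[0,0,0,0]]
  ]
}}

```text
time: 37.08
tcp_pos: [0.5621, -0.1119, 0.1251]
tcp_rot: [180.0, -0.0, 26.6]
force: [-0.2, -0.2, 5.6]
opening: 0.0103
```

```bash
python3 o.py
```

```text
37.075 [ 0.5621 -0.1119  0.1251] [ 1.800e+02 -1.000e-02  2.661e+01] [-0.2 -0.2  5.6] [-0.053  0.046  0.14 ] 44.4 0.826
```

Emit:
{"api": "drive_tool", "payload": {
  "rows": [
    [[0,0,0,0],[0,0,0,0],[0,0,0,0],[0,0,0,0],[0,0,-0.5,0],[0,0,-0.8,0],[0,0,-0.7,0],[0,0,0,-0.35],[0,0,0,-0.35],[0,0,0,-0.35],[0,0,0,-0.35],[0,0,0,-0.35]]
  ],
  "grip": 100
}}

```text
time: 38.58
tcp_pos: [0.5623, -0.1119, 0.1661]
tcp_rot: [179.9, -0.0, 76.8]
force: [-0.9, -0.9, -0.0]
opening: 0.0852
```

Emit:
{"api": "drive_tool", "payload": {
  "rows": [
    [[0,0,0,-0.35],[0,0,0,-0.35],[0,0,0,-0.35],[0,0,0,-0.35],[0,0,0,-0.35],[0,0,0,-0.35],[0,0,0,-0.35],[0,0,0,-0.35],[0,0,0,-0.35],[0,0,0,-0.35],[0,0,0,-0.35],[0,0,0,-0.35]]
  ]
}}

```text
time: 40.08
tcp_pos: [0.5623, -0.1119, 0.1661]
tcp_rot: [-180.0, 0.0, -162.8]
force: [0.1, -0.6, 0.1]
opening: 0.085
```

Emit:
{"api": "drive_tool", "payload": {
  "rows": [
    [[0,0,0,-0.33],[0,0,0.7,0],[0,0,0.7,0],[0,0,0.6,0],[0,0,0,0],[0,0,0,0]]
  ]
}}

```text
time: 40.83
tcp_pos: [0.5622, -0.1119, 0.1252]
tcp_rot: [-180.0, 0.0, -153.8]
force: [0.1, -0.0, -0.2]
opening: 0.0853
```

Emit:
{"api": "drive_tool", "payload": {
  "rows": [
    [[0,0,0,0],[0,0,0,0],[0,0,0,0],[0,0,0,0],[0,0,0,0],[0,0,0,0],[0,0,0,0]]
  ],
  "grip": 0,
  "grip_force": 80
}}

```text
time: 41.7
tcp_pos: [0.5622, -0.1119, 0.1252]
tcp_rot: [-180.0, 0.0, -153.7]
force: [-0.4, -0.6, 4.3]
opening: 0.0105
```

```bash
python3 o.py
```

```text
41.7 [ 0.5622 -0.1119  0.1252] [-1.7999e+02  1.0000e-02 -1.5372e+02] [-0.4 -0.6  4.3] [-0.056  0.05  -0.111] -135.2 0.017
```

Emit:
{"api": "drive_tool", "payload": {
  "rows": [
    [[0,0,0,0.2],[0,0,0,0.2],[0,0,0,0.2],[0,0,0,0.2],[0,0,0,0.2],[0,0,0,0.2],[0,0,0,0.2],[0,0,0,0.2],[0,0,0,0.2],[0,0,0,0.2],[0,0,0,0]]
  ]
}}

```text
time: 43.08
tcp_pos: [0.5622, -0.1119, 0.1252]
tcp_rot: [180.0, 0.0, 149.0]
force: [-0.7, -1.1, 3.0]
opening: 0.0106
```

```bash
python3 o.py
```

```text
43.075 [ 0.5622 -0.1119  0.1252] [1.8000e+02 2.0000e-02 1.4902e+02] [-0.7 -1.1  3. ] [-0.098  0.016  0.302] -78.0 2.166
```

Emit:
{"api": "drive_tool", "payload": {
  "rows": [
    [[0,0,0,0.2],[0,0,0,0.2],[0,0,0,0.2],[0,0,0,0.2],[0,0,0,0.2],[0,0,0,0]]
  ]
}}

```text
time: 43.82
tcp_pos: [0.5621, -0.1119, 0.1251]
tcp_rot: [180.0, 0.0, 120.5]
force: [-0.8, -0.2, 5.7]
opening: 0.0109
```

```bash
python3 o.py
```

```text
43.825 [ 0.5621 -0.1119  0.1251] [1.7999e+02 1.0000e-02 1.2049e+02] [-0.8 -0.2  5.7] [-0.048  0.035  0.332] -49.4 2.135
```

Emit:
{"api": "drive_tool", "payload": {
  "rows": [
    [[0,0,0,0],[0,0,0,0.05],[0,0,0,0.05],[0,0,0,0]]
  ],
  "grip": 0,
  "grip_force": 25
}}

```text
time: 44.32
tcp_pos: [0.5622, -0.1119, 0.1251]
tcp_rot: [180.0, 0.0, 117.6]
force: [-1.4, -0.6, 5.2]
opening: 0.0106
```

```bash
python3 o.py
```

```text
44.325 [ 0.5622 -0.1119  0.1251] [1.7999e+02 1.0000e-02 1.1764e+02] [-1.4 -0.6  5.2] [-0.1   -0.092  0.277] -46.6 0.661
```

Emit:
{"api": "drive_tool", "payload": {
  "rows": [
    [[0,0,0,0.1],[0,0,0,0.1],[0,0,0,0.1],[0,0,0,0]]
  ]
}}

```text
time: 44.82
tcp_pos: [0.5622, -0.1119, 0.1251]
tcp_rot: [180.0, 0.0, 109.0]
force: [-0.7, 0.5, 6.4]
opening: 0.011
```

```bash
python3 o.py
```

```text
44.825 [ 0.5622 -0.1119  0.1251] [179.99   0.   109.02] [-0.7  0.5  6.4] [-0.139  0.033  0.347] -38.0 1.029
```

Emit:
{"api": "drive_tool", "payload": {
  "rows": [
    [[0,0,0,0.04],[0,0,0,0.04],[0,0,0,0]]
  ]
}}

```text
time: 45.2
tcp_pos: [0.5621, -0.1119, 0.1251]
tcp_rot: [180.0, 0.0, 106.8]
force: [-0.1, -0.6, 5.5]
opening: 0.0105
```

```bash
python3 o.py
```

```text
45.2 [ 0.5621 -0.1119  0.1251] [179.99   0.   106.75] [-0.1 -0.6  5.5] [-0.083 -0.017  0.352] -35.7 0.585
```

Emit:
{"api": "drive_tool", "payload": {
  "rows": [
    [[0,0,0,0.03],[0,0,0,0.03],[0,0,0,0]]
  ]
}}

```text
time: 45.58
tcp_pos: [0.5622, -0.1119, 0.1251]
tcp_rot: [180.0, 0.0, 105.0]
force: [-0.3, -0.1, 4.4]
opening: 0.0106
```

```bash
cat > m.py <<'E'
from h import *
v=[]
for k in range(4):
    o=observe(); v.append(o['ft_torque'][2]); imaging.capture("side")
print(round(o['time'],2),o['tcp_rot'][2].round(2),'Mz',np.mean(v).round(3),np.round(v,2),o['force'].round(1),o['opening'].round(4),o['joint_torque'][5].round(2))
E
python3 m.py
```

```text
Traceback (most recent call last):
  File "m.py", line 5, in <module>
    print(round(o['time'],2),o['tcp_rot'][2].round(2),'Mz',np.mean(v).round(3),np.round(v,2),o['force'].round(1),o['opening'].round(4),o['joint_torque'][5].round(2))
                                                                                                                 ^^^^^^^^^^^^^^^^^^
AttributeError: 'float' object has no attribute 'round'
```

```bash
sed -i "s/o\['opening'\].round(4)/round(o['opening'],4)/" m.py; python3 m.py
```

```text
45.92 105.06 Mz 0.284 [0.24 0.24 0.31 0.34] [-0.4 -0.   6. ] 0.0107 0.29
```

Emit:
{"api": "drive_tool", "payload": {
  "rows": [
    [[0,0,0,0.025],[0,0,0,0.025],[0,0,0,0]]
  ]
}}

```text
time: 46.35
tcp_pos: [0.5622, -0.1119, 0.1251]
tcp_rot: [180.0, 0.0, 103.6]
force: [-0.2, -1.0, 5.4]
opening: 0.0106
```

```bash
python3 m.py
```

```text
46.5 103.62 Mz 0.31 [0.36 0.34 0.31 0.23] [0.2 0.5 4.7] 0.0104 0.29
```

Emit:
{"api": "drive_tool", "payload": {
  "rows": [
    [[0,0,0,0.03],[0,0,0,0.03],[0,0,0,0]]
  ]
}}

```text
time: 46.92
tcp_pos: [0.5621, -0.1119, 0.1251]
tcp_rot: [180.0, 0.0, 101.9]
force: [-0.3, -1.5, 4.9]
opening: 0.0108
```

```bash
python3 m.py
```

```text
47.08 101.9 Mz 0.305 [0.3  0.23 0.33 0.37] [-0.2 -0.5  5.2] 0.0107 0.29
```

Emit:
{"api": "drive_tool", "payload": {
  "rows": [
    [[0,0,0,0.03],[0,0,0,0.03],[0,0,0,0]]
  ]
}}

```text
time: 47.5
tcp_pos: [0.5621, -0.1119, 0.1251]
tcp_rot: [180.0, 0.0, 100.2]
force: [0.8, 0.0, 5.5]
opening: 0.0107
```

```bash
python3 m.py
```

```text
47.65 100.18 Mz 0.309 [0.37 0.34 0.33 0.2 ] [ 0.4 -0.1  5.5] 0.0104 0.29
```

Emit:
{"api": "drive_tool", "payload": {
  "rows": [
    [[0,0,0,0.03],[0,0,0,0.03],[0,0,0,0]]
  ]
}}

```text
time: 48.08
tcp_pos: [0.5622, -0.1119, 0.1251]
tcp_rot: [180.0, 0.0, 98.5]
force: [-0.7, -1.3, 4.2]
opening: 0.0111
```

```bash
python3 m.py
```

```text
48.23 98.47 Mz 0.29 [0.26 0.27 0.31 0.33] [0.2 0.1 4.9] 0.0107 0.29
```

Emit:
{"api": "drive_tool", "payload": {
  "rows": [
    [[0,0,0,0.03],[0,0,0,0.03],[0,0,0,0]]
  ]
}}

```text
time: 48.65
tcp_pos: [0.5621, -0.1119, 0.1251]
tcp_rot: [180.0, 0.0, 96.7]
force: [-0.1, -0.8, 5.5]
opening: 0.0104
```

```bash
python3 m.py
```

```text
48.8 96.75 Mz 0.264 [0.3  0.29 0.23 0.24] [-0.1 -0.3  5.2] 0.0105 0.29
```

Emit:
{"api": "drive_tool", "payload": {
  "rows": [
    [[0,0,0,0.03],[0,0,0,0.03],[0,0,0,0]]
  ]
}}

```text
time: 49.22
tcp_pos: [0.5621, -0.1119, 0.1251]
tcp_rot: [180.0, -0.0, 95.0]
force: [-0.9, -0.4, 5.5]
opening: 0.0107
```

```bash
python3 m.py
```

```text
49.38 95.03 Mz 0.285 [0.23 0.27 0.31 0.33] [0.6 0.2 5.5] 0.0106 0.29
```

Emit:
{"api": "drive_tool", "payload": {
  "rows": [
    [[0,0,0,0.03],[0,0,0,0.03],[0,0,0,0]]
  ]
}}

```text
time: 49.8
tcp_pos: [0.5621, -0.1119, 0.1251]
tcp_rot: [180.0, -0.0, 93.3]
force: [-0.8, 0.6, 5.8]
opening: 0.0106
```

```bash
python3 m.py
```

```text
49.95 93.31 Mz 0.259 [0.24 0.15 0.35 0.3 ] [ 0.2 -0.1  5.2] 0.0102 0.29
```

Emit:
{"api": "drive_tool", "payload": {
  "rows": [
    [[0,0,0,0.03],[0,0,0,0.03],[0,0,0,0]]
  ]
}}

```text
time: 50.38
tcp_pos: [0.5622, -0.1119, 0.1251]
tcp_rot: [180.0, 0.0, 91.6]
force: [0.2, -0.3, 5.3]
opening: 0.0106
```

```bash
python3 m.py
```

```text
50.52 91.59 Mz 0.271 [0.29 0.3  0.26 0.23] [-0.1 -1.1  4.5] 0.0107 0.29
```

Emit:
{"api": "drive_tool", "payload": {
  "rows": [
    [[0,0,0,0.03],[0,0,0,0.03],[0,0,0,0]]
  ]
}}

```text
time: 50.95
tcp_pos: [0.5621, -0.1119, 0.1251]
tcp_rot: [180.0, -0.0, 89.9]
force: [-1.1, -0.2, 4.8]
opening: 0.0103
```

```bash
python3 m.py
```

```text
51.1 89.87 Mz 0.32 [0.28 0.31 0.35 0.33] [-0.2 -1.3  5.5] 0.0102 0.29
```

Emit:
{"api": "drive_tool", "payload": {
  "rows": [
    [[0,0,0,0.03],[0,0,0,0.03],[0,0,0,0]]
  ]
}}

```text
time: 51.52
tcp_pos: [0.5621, -0.1119, 0.1251]
tcp_rot: [180.0, 0.0, 88.1]
force: [0.0, 0.3, 5.1]
opening: 0.0106
```

```bash
python3 m.py
```

```text
51.67 88.15 Mz 0.267 [0.32 0.24 0.25 0.26] [ 0.2 -1.3  5.3] 0.0103 0.29
```

Emit:
{"api": "drive_tool", "payload": {
  "rows": [
    [[0,0,0,0.03],[0,0,0,0.03],[0,0,0,0]]
  ]
}}

```text
time: 52.1
tcp_pos: [0.5621, -0.1119, 0.1251]
tcp_rot: [180.0, -0.0, 86.4]
force: [-1.3, -0.7, 5.6]
opening: 0.0104
```

```bash
python3 m.py
```

```text
52.25 86.43 Mz 0.324 [0.32 0.35 0.32 0.3 ] [0.8 0.7 5. ] 0.0106 0.29
```

Emit:
{"api": "drive_tool", "payload": {
  "rows": [
    [[0,0,0,0.035],[0,0,0,0.035],[0,0,0,0]]
  ]
}}

```text
time: 52.68
tcp_pos: [0.5621, -0.1119, 0.1251]
tcp_rot: [180.0, -0.0, 84.4]
force: [-0.2, 0.2, 5.7]
opening: 0.0107
```

```bash
python3 m.py
```

```text
52.83 84.43 Mz 0.394 [0.46 0.41 0.35 0.35] [-0.3  0.3  5.1] 0.0105 0.33
```

Emit:
{"api": "drive_tool", "payload": {
  "rows": [
    [[0,0,0,0.02],[0,0,0,0.02],[0,0,0,0]]
  ]
}}

```text
time: 53.25
tcp_pos: [0.5621, -0.1119, 0.1251]
tcp_rot: [180.0, -0.0, 83.3]
force: [-0.6, 0.2, 5.0]
opening: 0.0108
```

```bash
python3 m.py
```

```text
53.4 83.29 Mz 0.316 [0.37 0.29 0.31 0.3 ] [-1.6 -1.1  4.8] 0.0105 0.36
```

Emit:
{"api": "drive_tool", "payload": {
  "rows": [
    [[0,0,0,0.02],[0,0,0,0.02],[0,0,0,0]]
  ]
}}

```text
time: 53.82
tcp_pos: [0.5621, -0.1119, 0.1251]
tcp_rot: [180.0, 0.0, 82.1]
force: [-0.5, 0.6, 4.8]
opening: 0.0106
```

```bash
python3 m.py
```

```text
53.98 82.14 Mz 0.436 [0.38 0.42 0.46 0.48] [ 0.2 -0.5  4.8] 0.0102 0.43
```

Emit:
{"api": "drive_tool", "payload": {
  "rows": [
    [[0,0,0,0.02],[0,0,0,0.02],[0,0,0,0]]
  ]
}}

```text
time: 54.4
tcp_pos: [0.5621, -0.1119, 0.1251]
tcp_rot: [180.0, -0.0, 81.0]
force: [-1.4, 0.1, 4.5]
opening: 0.0106
```

```bash
python3 m.py
```

```text
54.55 81.0 Mz 0.435 [0.43 0.37 0.43 0.51] [-0.4 -0.3  4.6] 0.0105 0.44
```

The moment climbed from the steady 0.29 N m and levelled at 0.44, where the lightly gripping pads slip. The handle is also about 6.3 rad past the bite, so the tap is on the bottom. I'll relieve the load, let go and retreat.

Emit:
{"api": "drive_tool", "payload": {
  "rows": [
    [[0,0,0,-0.08],[0,0,0,-0.06],[0,0,0,0]]
  ]
}}

```text
time: 54.98
tcp_pos: [0.5621, -0.1119, 0.1251]
tcp_rot: [180.0, -0.0, 85.0]
force: [0.2, -0.3, 5.5]
opening: 0.0105
```

Emit:
{"api": "drive_tool", "payload": {
  "rows": [
    [[0,0,0,0],[0,0,0,0],[0,0,0,0],[0,0,0,0],[0,0,0,0],[0,0,-0.5,0],[0,0,-0.8,0],[0,0,-0.9,0],[0,0,-0.9,0],[0,0,-0.9,0],[0,0,0,0],[0,0,0,0]]
  ],
  "grip": 100
}}

```text
time: 56.48
tcp_pos: [0.5619, -0.1118, 0.2045]
tcp_rot: [-180.0, -0.0, 84.8]
force: [-0.5, -0.1, -0.2]
opening: 0.0854
```

```bash
python3 o.py
python3 - <<'E'
from h import *
w=imaging.capture("wrist");s=imaging.capture("side")
cv2.imwrite("pics/f.png",np.hstack([cv2.resize(w["img"],(400,300)),cv2.resize(s["img"][120:270,190:390],(400,300))])[:,:,::-1])
E
```

```text
56.475 [ 0.5619 -0.1118  0.2045] [-1.7996e+02 -1.0000e-02  8.4810e+01] [-0.5 -0.1 -0.2] [ 0.025 -0.046 -0.037] -13.8 -0.0
```

View pics/f.png

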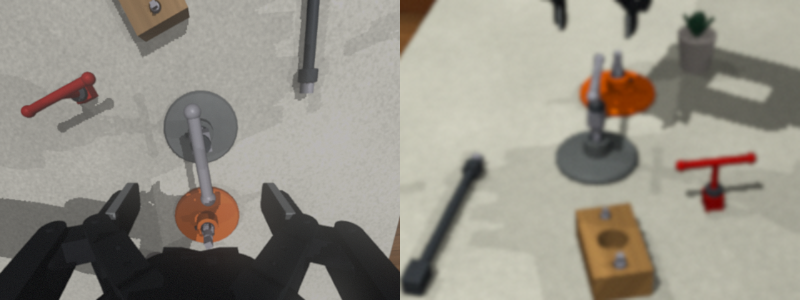

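The wrench stands upright on the tap and nothing else moved. But the bar, from (193,112) to (208,195), looks about 10° off the jaws, so the pads may have slipped earlier than I assumed. I'll measure it and check with a firm grip.

```bash
python3 - <<'E'
from h import *
w=imaging.capture("wrist")
f=cv2.imwrite("pics/w6.png",w["img"][:,:,::-1])
p=ray(w,(193*1.4,112*1.4),.145);q=ray(w,(207.5*1.4,195*1.4),.145);print(p,q,(p+q)/2,np.linalg.norm(p-q),np.degrees(np.arctan2(*(p-q)[[1,0]]))%360)
E
python3 o.py
```

```text
[ 0.5591 -0.0642  0.145 ] [ 0.5657 -0.1554  0.145 ] [ 0.5624 -0.1098  0.145 ] 0.09143850392476903 94.13918925572617
56.625 [ 0.5618 -0.1118  0.2043] [-1.7993e+02 -2.0000e-02  8.4810e+01] [ 0.7 -1.1  0.7] [-0.042 -0.023 -0.003] -13.8 0.0
```

Emit:
{"api": "drive_tool", "payload": {
  "rows": [
    [[0,0,0.8,-0.32],[0,0,0.8,0],[0,0,0.9,0],[0,0,0.9,0],[0,0,0.55,0],[0,0,0,0]]
  ]
}}

```text
time: 57.38
tcp_pos: [0.5618, -0.1118, 0.1251]
tcp_rot: [-179.9, -0.0, 94.0]
force: [-0.2, 0.5, 0.6]
opening: 0.0851
```

Emit:
{"api": "drive_tool", "payload": {
  "rows": [
    [[0,0,0,0],[0,0,0,0],[0,0,0,0],[0,0,0,0],[0,0,0,0],[0,0,0,0]]
  ],
  "grip": 0,
  "grip_force": 36
}}

```text
time: 58.12
tcp_pos: [0.5622, -0.1119, 0.1262]
tcp_rot: [180.0, 0.0, 94.0]
force: [-0.5, -0.5, 4.0]
opening: 0.0117
```

```bash
sed -i 's/range(4)/range(3)/' m.py; python3 m.py
```

```text
58.23 93.98 Mz -0.001 [-0.03  0.04 -0.01] [-0.  -0.5  3.8] 0.0116 0.01
```

Emit:
{"api": "drive_tool", "payload": {
  "rows": [
    [[0,0,0,0.04],[0,0,0,0.03],[0,0,0,0]]
  ]
}}

```text
time: 58.65
tcp_pos: [0.5622, -0.1119, 0.1261]
tcp_rot: [180.0, -0.0, 92.0]
force: [-0.9, 0.7, 5.5]
opening: 0.0115
```

```bash
python3 m.py
```

```text
58.75 91.98 Mz 0.051 [0.08 0.06 0.02] [-0.4 -0.2  5.4] 0.0116 0.06
```

Emit:
{"api": "drive_tool", "payload": {
  "rows": [
    [[0,0,0,0.03],[0,0,0,0.03],[0,0,0,0]]
  ]
}}

```text
time: 59.18
tcp_pos: [0.5622, -0.1119, 0.1261]
tcp_rot: [180.0, -0.0, 90.2]
force: [-0.3, -0.0, 6.1]
opening: 0.0119
```

```bash
python3 m.py
```

```text
59.27 90.26 Mz 0.095 [0.1  0.11 0.08] [-0.2 -0.6  4.6] 0.0116 0.11
```

Emit:
{"api": "drive_tool", "payload": {
  "rows": [
    [[0,0,0,0.03],[0,0,0,0.03],[0,0,0,0]]
  ]
}}

```text
time: 59.7
tcp_pos: [0.5621, -0.1119, 0.1261]
tcp_rot: [180.0, -0.0, 88.5]
force: [-0.2, 0.5, 5.0]
opening: 0.0117
```

```bash
python3 m.py
```

```text
59.8 88.54 Mz 0.162 [0.16 0.14 0.18] [-0.6 -0.2  5.1] 0.0118 0.17
```

Emit:
{"api": "drive_tool", "payload": {
  "rows": [
    [[0,0,0,0.06],[0,0,0,0.06],[0,0,0,0]]
  ]
}}

```text
time: 60.22
tcp_pos: [0.5622, -0.1118, 0.1261]
tcp_rot: [180.0, 0.0, 85.1]
force: [0.2, -0.5, 5.6]
opening: 0.0116
```

```bash
python3 m.py
```

```text
60.33 85.11 Mz 0.297 [0.29 0.3  0.29] [0.4 0.6 5.2] 0.0114 0.32
```

Emit:
{"api": "drive_tool", "payload": {
  "rows": [
    [[0,0,0,0.05],[0,0,0,0.05],[0,0,0,0]]
  ]
}}

```text
time: 60.75
tcp_pos: [0.5622, -0.1119, 0.1261]
tcp_rot: [180.0, -0.0, 82.2]
force: [0.1, 0.0, 4.9]
opening: 0.0119
```

```bash
python3 m.py
```

```text
60.85 82.25 Mz 0.413 [0.42 0.39 0.43] [-1.1 -0.1  4.5] 0.0118 0.43
```

Emit:
{"api": "drive_tool", "payload": {
  "rows": [
    [[0,0,0,0.04],[0,0,0,0.04],[0,0,0,0]]
  ]
}}

```text
time: 61.28
tcp_pos: [0.5622, -0.1118, 0.1261]
tcp_rot: [180.0, -0.0, 79.9]
force: [-0.1, -0.2, 5.1]
opening: 0.0116
```

```bash
python3 m.py
```

```text
61.38 79.97 Mz 0.493 [0.49 0.5  0.49] [-0.4  0.7  5.5] 0.0114 0.52
```

The moment rose straight through the 0.3 N m clearing level to about 0.5 with no give, so the tap is hard on the bottom. I'll relieve the load, release and retreat.

Emit:
{"api": "drive_tool", "payload": {
  "rows": [
    [[0,0,0,-0.15],[0,0,0,-0.2],[0,0,0,0]]
  ]
}}

```text
time: 61.8
tcp_pos: [0.5622, -0.1119, 0.1261]
tcp_rot: [180.0, -0.0, 90.1]
force: [-1.1, -0.1, 5.5]
opening: 0.0119
```

Emit:
{"api": "drive_tool", "payload": {
  "rows": [
    [[0,0,0,0],[0,0,0,0],[0,0,0,0],[0,0,0,0],[0,0,0,0],[0,0,-0.5,0],[0,0,-0.8,0],[0,0,-0.9,0],[0,0,-0.9,0],[0,0,-0.9,0],[0,0,0,0],[0,0,0,0]]
  ],
  "grip": 100
}}

```text
time: 63.3
tcp_pos: [0.5619, -0.1118, 0.2055]
tcp_rot: [-180.0, -0.0, 90.0]
force: [-0.2, -0.1, 0.1]
opening: 0.0855
```

```bash
python3 o.py
python3 - <<'E'
from h import *
w=imaging.capture("wrist");s=imaging.capture("side")
cv2.imwrite("pics/f2.png",np.hstack([cv2.resize(w["img"],(400,300)),cv2.resize(s["img"][120:270,190:390],(400,300))])[:,:,::-1])
E
```

```text
63.3 [ 0.5619 -0.1118  0.2055] [-1.7996e+02 -2.0000e-02  8.9970e+01] [-0.2 -0.1  0.1] [-0.004 -0.048  0.038] -18.9 -0.0
```

View pics/f2.png

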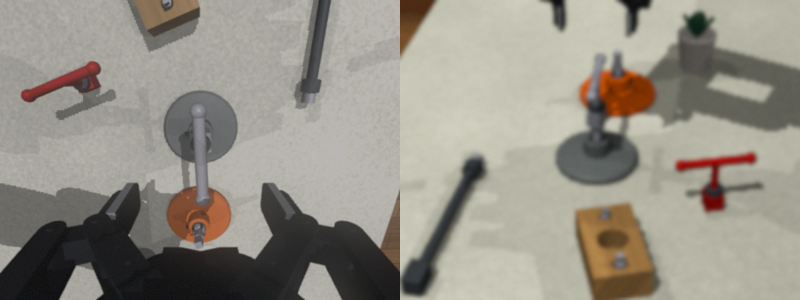

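The wrench is upright on the tap in both views, the gripper is clear, and the bystanders have not moved. I'm handing in.

```bash
python3 -c "
from rig import job
print(job.hand_in())"
```

```text
the job is handed in; nothing more can be done
None
```

I ran the tap to the bottom of the hole, left the wrench upright on its square, and handed the job in at about 63 s.

- **Fit:** the socket slid over the square without side load and touched its floor at the expected height.
- **Cutting:** the first forward cut was about 0.43 turn (roughly 0.77 mm of thread). I then turned back, cut on to about 0.74 turn (1.33 mm), turned back again, and ran to the bottom. Each backward turn moved the handle about 106°, enough to cover the play and a quarter turn. I regripped the bar twice along the way.
- **Bottom:** the moment held at 0.29 N m while cutting, then rose to 0.44.
- **Check that disagreed:** after letting go, the picture showed the bar about 9° off the jaws, so the light 25 N grip may have slipped or moved the bar.
- **Second check:** I regripped at 36 N and turned again. The moment passed the 0.3 N m cutting level and reached about 0.5 N m without the tap giving, so I took it as hard on the bottom.
- **Loads:** readings at the wrist stayed below about 4 N sideways and 11 N of downward press.
- **Final views:** the wrench is upright on the tap, the gripper is clear, and nothing else looks disturbed. The mouse was outside these last pictures, but the arm never went near it.

I could not read the depth directly; it is worked out from the handle turns and the moment.

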